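# Inspect a rotary hook under the loupe

## Robot

A 6-joint arm with a two-finger parallel gripper is mounted at the origin on the work surface. World frame = base frame: x ahead of the robot, y to its left, z up, the work surface at z = 0. Lengths are in mm, angles in rad, forces in N, time in s.
With the tool pointing down it reaches from about 350 to 875 mm from the base axis. Payload 4.2 kg.
Tool frame: the origin (TCP) lies at the very end of the fingers, on their centre line; the grasp point (between the pads) lies 19 mm behind it; z points along the fingers, y is the line along which they close (so a half turn about z gives the same grasp; the last joint's range is limited). The gripper opens to 85 mm and grips with 20 to 120 N. Pads are 22 mm wide; open, the fingers measure 114 mm over their backs; the gripper's body (76 mm by 85 mm) begins 54 mm behind the grasp point. The pads swing forward as they close: fully open they stand 13 mm farther back than shut.
Start: joints at [-0.908, 0.385, 0.008, 0, -1.194, -0.259], TCP at [245.585, -574.706, 231.312] pointing down, gripper open.
Joint ranges: [-3.14, 3.14], [-1.21, 2.06], [-1.07, 1.41], [-3.16, 2.05], [-2.99, -0.16], [-3.1, 3.1]. Speed limits (rad/s): [2.79, 2.79, 3.14, 3.14, 3.14, 3.14].

## Interface

Orientations are given as a unit quaternion [x, y, z, w].
In Python, from bench import arm, viewer gives the robot as it stands. The module is installed in compiled form; this text tells all that it offers.
- The arm moves only by the tool shift_gripper, called after "Request:" in YAML: its name, and indented under it one key for each argument. Schema: {"type":"object","properties":{"motion":{"type":"array","items":{"type":"array","prefixItems":[{"type":"array","items":{"type":"number"},"minItems":3,"maxItems":3},{"type":"array","items":{"type":"number"},"minItems":3,"maxItems":3}],"minItems":2,"maxItems":2},"minItems":1,"maxItems":10},"finger_gap":{"type":"number"},"only":{"type":"string"},"quiet":{"type":"boolean"},"lines":{"type":"string"}},"required":["motion"],"additionalProperties":false}. motion is a list of rows, 1 to 10 of them, each written [[dx, dy, dz], [rx, ry, rz]]: dx, dy, dz in mm, then a rotation vector rx, ry, rz in rad; each row is the pose to reach, as a shift and turn from the pose commanded when the call began, along the tool's axes at that moment; what a row does not reach only later rows make up. A row lasts 1/10 s, in which the tool goes at most 50 mm and 0.15 rad, less where a joint would pass 70% of its speed; a pose out of reach is approached as far as the arm can. finger_gap is the finger opening in mm, set as the call begins (left out keeps the last). The fingers move at their own pace and stop on an object; the grip force is fixed at half the most. Time passes only in rows, so rows that do not move let the fingers close. The tool returns the time, the measured TCP pose, the force, the opening and the grip force at its end. only (a regular expression) keeps the lines of the reply that match it, lines (a string "A,B") keeps lines A to B, and quiet returns only ok. Input that does not fit is refused with a message, and nothing moves.
- arm.read_state(): the state, without advancing time (a new reading comes with each control period).
- viewer.get_image(name): name is "scene" or "side" or "wrist"; returns (picture, depth): 384x512x3 uint8, blue, green, red; 384x512 float32, mm along the optical axis (not along the pixel's ray), 0 where there is no reading.
- viewer.get_calibration(name): a dict with "K" (3x3 intrinsics, pixels), "rvec" (rotation vector, rad) and "tvec" (3), from world to camera coordinates, as OpenCV has them. Camera axes: x right, y down, z forward; pixel columns grow to the right and rows downward; lengths in mm; the calibration is good to about 2 mm. The wrist camera is an equidistant fisheye: a pixel r from the principal point sees the ray r / f radians off the axis. A picture is of the moment at which its call begins: read the wrist's pose just before it. get_calibration takes no time and is no camera call; for the wrist camera it gives the pose at the moment of the call.
- arm.job_done(): hands the job in; it is judged then, once.
The state is a dict: "clock": time; "joints": joint angles; "joint_vel": joint speeds; "joint_efforts": joint torques, N m; "position": TCP position; "ee_rot": TCP orientation; "contact_force": force on the tool from outside, world axes, zero at the start; "wrist_torque": the same for the moment, N m; "gripper_width": finger opening in mm; "grasp_force": force on a finger pad.
Only numpy, scipy, OpenCV 4.12 (cv2) and the standard library are available. Lean on these libraries where they do the work, as an engineer would, in place of code of your own. Each camera call takes 0.05 s, during which the arm holds its last target. There are 200 camera calls.

## Task

Turn the sewing machine's rotary hook on its setting stand by the upright tab until its beak points straight at the stand's post, and let go of it. Then pick up the loupe by its handle and hold it level, the lens centred over the hook and the lens rim at the height of the thin flange of the collar on the post. Finish still holding it there, steady in the gripper and touching nothing else; leave the collar and everything else on the table where they are, and do not knock the loupe against the stand.

Things in the scene. Friction and masses are not known exactly. Their poses are not given: they have to be found in the camera images.
- stand: Fixed hook setting stand: a grey slab 160 x 86 mm, 18 mm thick. Origin on the table directly under the hook's axis; the slab runs from x = -47 to +113 mm in its frame. Its +x axis points from the hook to the post: upright steel rod 8 mm in diameter at x = +90 mm, its top 175 mm above the table.
- hook (a joint): Angle of the rotary hook on the stand about the upright axis, rad, counter-clockwise from above positive; 0 when the beak points straight at the post; stops at -1.8 and +1.8. It turns with slight friction (0.04 N m) and stays where it is left.
- hook_tab (a point): Top centre of the hook's grip tab, on the hook's axis, 69 mm above the table; x axis along the tab and towards the beak, z up. Hook: steel disc 46 mm in diameter (51 mm at its belt), top 44 mm above the table; a small pointed beak at one side 14 mm wide reaches 46 mm from the axis, 33 mm above the table. The upright tab on top is 34 mm long, 10 mm thick, 25 mm high.
- focal_mark (a point): Centre of the collar on the post, at the mid-height of its thin flange (28 mm in diameter, 2 mm thick; the collar's body is 16 mm in diameter and 10 mm tall). Its height above the table, 112 to 150 mm, is the focal height for the lens. The collar is held on the post by friction (2.5 N).
- loupe: Loose hand loupe lying flat on the table, 64 to 104 g: round steel-rimmed lens, black bar handle. Origin under the handle at the place to grip, x along the handle to the lens, z up. Handle 14 mm wide and high, x = -36 to +30 mm, then an 8 mm neck; lens rim 58 mm in diameter, 10 mm high, centred at x = +70 mm. Centre of mass at about x = +17 mm.
- lens (a point): Centre of the loupe's lens at the rim's mid-height: 70 mm from the loupe's origin along its x axis and 5 mm above its underside.
- tracing_wheel: Bystander: tracing wheel lying flat, light wooden handle 90 x 16 x 16 mm from x = -60 to +30 mm, thin steel wheel 26 mm in diameter at x = +72 mm, 16 mm high in all. Origin at the underside of the handle, x towards the wheel. It and the loupe swap places between starts.
- spool_gold: Bystander: thread spool, 42 mm in diameter, 58 mm tall, origin under its centre.
- spool_red: Bystander: thread spool, 36 mm in diameter, 45 mm tall, origin under its centre.
- bobbin_tray: Bystander: low tray with bobbins, 90 x 120 mm, 22 mm high, origin under its centre.
- shears: Bystander: tailor's shears lying flat, about 260 mm long, 16 mm high, origin under the pivot, blades towards x = +140 mm.
- oiler: Bystander: oil bottle, 38 mm in diameter, 105 mm tall, origin under its centre.
- screwdriver: Bystander: screwdriver lying flat, 170 mm long along its x axis.
- steel_rule: Bystander: flat steel rule 300 x 30 x 4 mm along its x axis, origin under its centre.
There are look-alikes about, which are no part of the job. Leave any green look-alike of the loupe alone.

How it is judged:
By the outcome, as a careful person would: the job done as asked, in the order asked, and still so for the second after the job is handed in, while the arm keeps its last pose, push and grip.
It also fails if it takes over 51 s, if anything falls off the work surface, if the arm or the gripper's body presses on something with over 40 N, if the wrist force passes 120 N, or if a joint passes its speed limit or range.

## Working session

There is one attempt and no reset: what is moved stays moved. The work goes in short steps, Python scripts to look and compute and a tool call to move; the robot and the scene stay as the last step left them, time stands still between calls to the robot, and variables do not carry over. Pictures are saved under pics/ and viewed, at most 10 in all, crops included, and the job is handed in when it is done.

```bash
mkdir -p pics
```

Create h.py:
```python
import numpy as np, cv2
from bench import arm, viewer
from scipy.spatial.transform import Rotation as R
def grab(n):
    c=viewer.get_calibration(n); im,d=viewer.get_image(n); return im,d,c
def cloud(d,c):
    K=c["K"];v,u=np.mgrid[:384,:512]
    P=np.stack([(u-K[0][2])/K[0][0]*d,(v-K[1][2])/K[1][1]*d,d],-1)
    Rm=cv2.Rodrigues(np.array(c["rvec"],float))[0]
    return (P-np.array(c["tvec"]).ravel())@Rm
```

Run:
```python
from h import *
ims=[]
for n in("scene","side"):
    im,d,c=grab(n); np.savez(f"{n}0.npz",im=im,d=d,P=cloud(d,c)); cv2.imwrite(f"pics/{n}0.png",cv2.resize(im,(800,600),interpolation=cv2.INTER_CUBIC))
    print(n,c)
print(arm.read_state())
```

```text
scene {'K': array([[440.26572737,   0.        , 253.06656881],
       [  0.        , 440.26572737, 187.36762071],
       [  0.        ,   0.        ,   1.        ]]), 'rvec': array([ 2.41640889,  0.64767214, -0.19523638]), 'tvec': array([-523.00314583, -171.37161001, 1657.29450879])}
side {'K': array([[355.22288663,   0.        , 250.2364006 ],
       [  0.        , 355.22288663, 193.42576967],
       [  0.        ,   0.        ,   1.        ]]), 'rvec': array([ 0.42916596, -2.68676475,  1.25451403]), 'tvec': array([547.92841894, 189.77619545, 990.30730985])}
{'clock': 0.1, 'joints': array([-9.08377008e-01,  3.85497155e-01,  6.78636875e-03, -4.27466730e-04,
       -1.19400966e+00, -2.58603740e-01]), 'joint_vel': array([ 0.00018337, -0.002257  ,  0.00387798,  0.00087262,  0.002237  ,
        0.00172342]), 'joint_efforts': array([-4.87202869e-04, -3.93318772e+01,  1.88928884e+01,  4.19800535e+00,
       -2.60368892e-03,  5.64085525e-06]), 'position': array([ 245.39836059, -574.25167392,  230.33087727]), 'ee_rot': array([-2.00461401e-01,  9.79701108e-01,  9.50127000e-04, -2.49577612e-04]), 'contact_force': array([ 0.52837381,  0.16676633, -0.38877407]), 'wrist_torque': array([ 0.00804156, -0.00992188,  0.00343759]), 'grasp_force': 0.0, 'gripper_width': 85.63215090841872}
```

View pics/scene0.png

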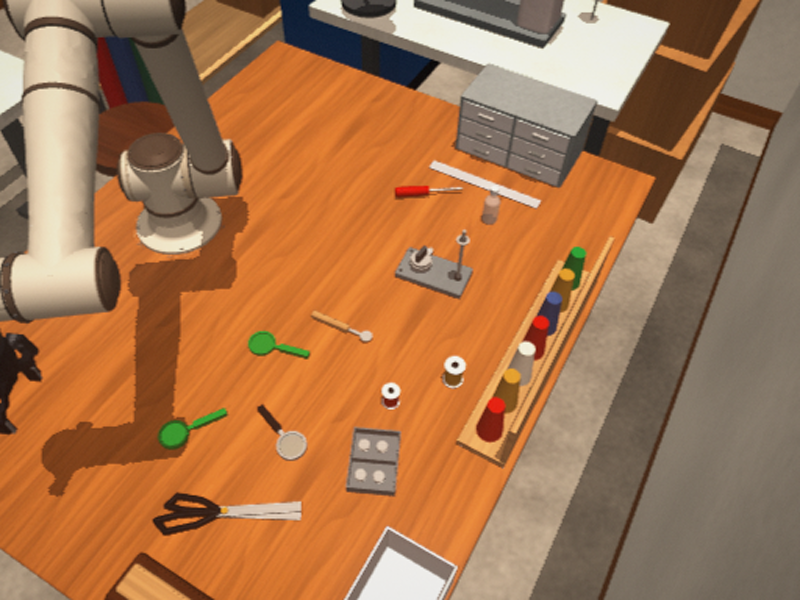

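View pics/side0.png

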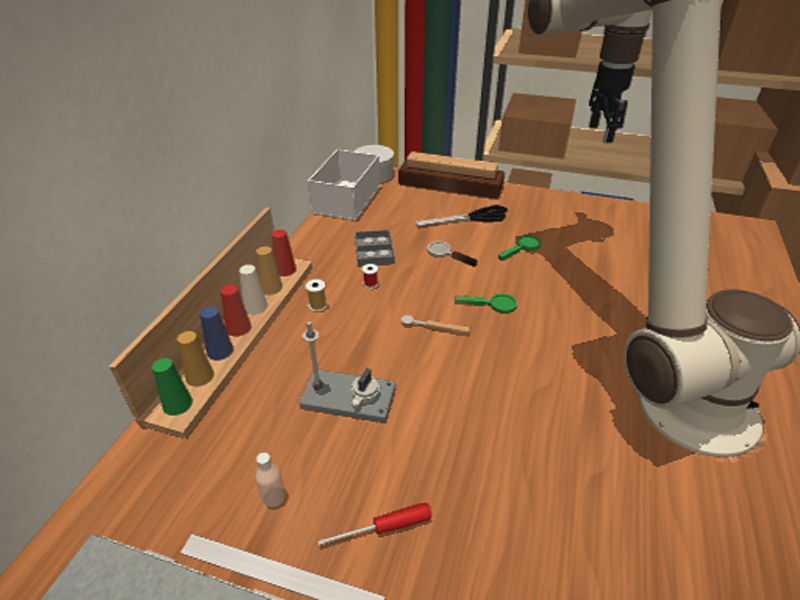

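Scene view (800x600): the loupe candidates are a black-handled steel-rimmed one (280,432), a green one (190,427) and a green one (278,345). The light-handled item at (342,325) is the tracing wheel. The black-handled one fits "steel-rimmed lens, black bar handle". The stand is at (433,272), with its post at (461,258) and the hook at (421,260). I'll confirm with an enlarged crop and measure.

Run:
```python
from h import *
a=np.load("scene0.npz");b=np.load("side0.npz")
def crop(im,x0,x1,y0,y1): 
    s=1/1.5625; return cv2.resize(im[int(y0*s):int(y1*s),int(x0*s):int(x1*s)],(400,300),interpolation=cv2.INTER_CUBIC)
o=np.vstack([np.hstack([crop(a['im'],380,500,210,300),crop(a['im'],230,350,390,480)]),np.hstack([crop(b['im'],280,440,310,430),crop(b['im'],400,520,220,310)])])
cv2.imwrite("pics/crop0.png",o)
for nm,z in(("scene",a),("side",b)):
    P=z['P'];d=z['d'];im=z['im'].astype(int)
    def box(x0,x1,y0,y1):
        m=np.zeros(d.shape,bool);s=1/1.5625;m[int(y0*s):int(y1*s),int(x0*s):int(x1*s)]=1;return m&(d>0)
    lo=box(250,315,400,465) if nm=="scene" else box(422,482,235,270)
    Q=P[lo];print(nm,"table z",np.median(Q[:,2]))
    m=lo&(P[...,2]>3+0*np.median(Q[:,2]))
    g=im.sum(-1)
    dk=lo&(g<150); q=P[dk];
    print("dark",dk.sum(),q.mean(0),q.min(0),q.max(0))
    gr=lo&(np.ptp(im,axis=-1)<45)&(g>200); q=P[gr]; print("grey",gr.sum(),q.mean(0),q.min(0),q.max(0))
    st=box(390,480,225,300) if nm=="scene" else box(295,400,310,425)
    s=st&(abs(P[...,2]-18)<5); q=P[s]; r=cv2.minAreaRect(q[:,:2].astype(np.float32)); print("slab",s.sum(),r,np.median(q[:,2]))
    for lo_,hi in((40,50),(56,75),(90,200)):
        q=P[st&(P[...,2]>lo_)&(P[...,2]<hi)]; print(lo_,len(q),np.round(q.mean(0),1) if len(q) else '', np.round(np.linalg.eigh(np.cov(q[:,:2].T))[1][:,1],2) if len(q)>2 else '')
    q=P[st&(P[...,2]>95)]; print(np.round(q[np.argsort(q[:,2])],0).tolist())
```

```text
scene table z -0.663936882553647
dark 71 [ 499.42998264 -319.25616965   11.9961012 ] [ 470.34752485 -333.08210359    5.47790325] [ 528.72434696 -305.14061399   18.61690023]
grey 101 [ 563.77675928 -340.3633644     7.5619551 ] [ 527.92623752 -369.07471052   -2.55440994] [ 596.38757081 -315.19119431   14.67066567]
slab 618 ((607.3924560546875, 166.42349243164062), (159.9506072998047, 89.45756530761719), 6.340778350830078) 16.90055879664189
40 66 [583.7 161.9  43.3] [-0.99 -0.14]
56 45 [592.8 163.1  65.3] [-0.99 -0.14]
90 76 [664.1 172.  141.8] [-1.   0.1]
[[665.0, 171.0, 95.0], [667.0, 167.0, 96.0], [666.0, 176.0, 97.0], [663.0, 167.0, 98.0], [661.0, 171.0, 99.0], [660.0, 173.0, 101.0], [665.0, 170.0, 102.0], [666.0, 175.0, 102.0], [665.0, 170.0, 107.0], [664.0, 169.0, 112.0], [667.0, 170.0, 113.0], [666.0, 172.0, 116.0], [664.0, 168.0, 118.0], [665.0, 173.0, 120.0], [663.0, 171.0, 120.0], [662.0, 171.0, 125.0], [661.0, 173.0, 126.0], [666.0, 171.0, 127.0], [664.0, 174.0, 128.0], [674.0, 172.0, 140.0], [656.0, 166.0, 141.0], [663.0, 165.0, 142.0], [650.0, 177.0, 142.0], [652.0, 172.0, 
[... 3665 characters left out ...]
0, 152.0], [657.0, 174.0, 152.0], [667.0, 177.0, 152.0], [656.0, 170.0, 152.0], [652.0, 177.0, 152.0], [658.0, 171.0, 153.0], [660.0, 180.0, 153.0], [662.0, 181.0, 153.0], [653.0, 175.0, 154.0], [663.0, 178.0, 154.0], [658.0, 177.0, 155.0], [658.0, 176.0, 157.0], [663.0, 178.0, 157.0], [660.0, 177.0, 157.0], [657.0, 177.0, 162.0], [661.0, 180.0, 163.0], [658.0, 175.0, 163.0], [662.0, 177.0, 164.0], [658.0, 180.0, 164.0], [659.0, 178.0, 165.0], [657.0, 175.0, 167.0], [658.0, 172.0, 168.0], [659.0, 177.0, 168.0], [661.0, 178.0, 169.0], [658.0, 173.0, 172.0], [661.0, 178.0, 172.0], [657.0, 179.0, 174.0], [661.0, 177.0, 174.0], [658.0, 177.0, 175.0], [662.0, 176.0, 177.0], [659.0, 175.0, 177.0]]
```

View pics/crop0.png

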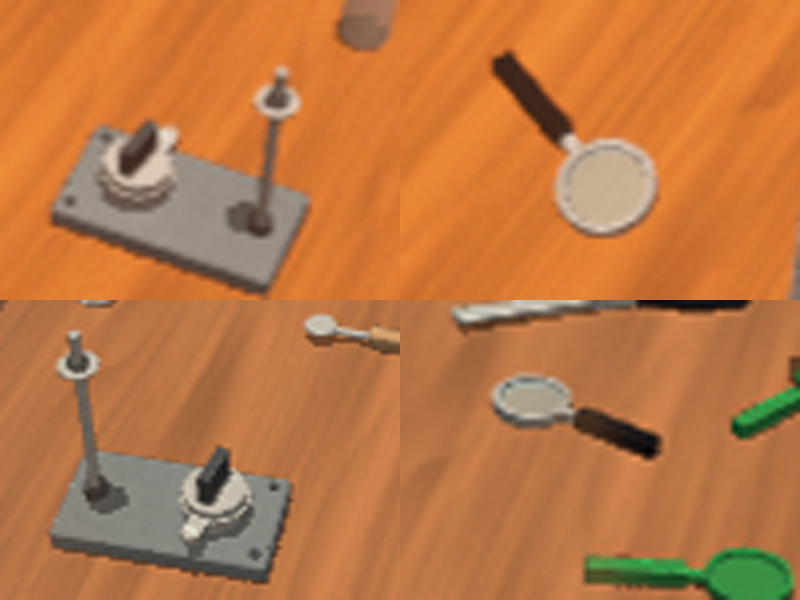

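The crop confirms it: top-right and bottom-right show the black-handled, steel-rimmed loupe (crop handle (535,95), lens (605,185)), and the others are green. The beak is at about (170,135) in the top-left panel, pointing far off the post at (265,215). Next, the tab and beak angle and the flange height.

Run:
```python
from h import *
for n in("scene","side"):
    z=np.load(n+"0.npz");P=z['P'];d=z['d'];im=z['im'].astype(int).sum(-1)
    off=np.array([2.8,-3.,0]) if n=="scene" else np.array([-2.8,3.,0])  # split camera disagreement
    P=P-off*1.0
    H=np.array([572.9,164.4]);D=P[...,:2]-H;r=np.hypot(*np.moveaxis(D,-1,0));m=(d>0)&(r<60)
    t=m&(r<30)&(P[...,2]>52)&(P[...,2]<76);q=P[t]
    w,v=np.linalg.eigh(np.cov(q[:,:2].T));print(n,"tab",t.sum(),q.mean(0),np.sqrt(w),np.arctan2(v[1,1],v[0,1]))
    t2=t&(P[...,2]>64);q=P[t2];w,v=np.linalg.eigh(np.cov(q[:,:2].T));print(" top",t2.sum(),q.mean(0),np.sqrt(w),np.arctan2(v[1,1],v[0,1]))
    b=m&(r>30)&(r<50)&(P[...,2]>26)&(P[...,2]<42);q=P[b];print(" beak",b.sum(),q.mean(0),np.arctan2(*(q[:,:2].mean(0)-H)[::-1]))
    C=np.array([662,174.6]);rr=np.hypot(*np.moveaxis(P[...,:2]-C,-1,0));q=P[(d>0)&(rr>9)&(rr<17)&(P[...,2]>100)];print(" flange",len(q),q.mean(0),np.std(q[:,2]))
s=arm.read_state();print(R.from_quat(s["ee_rot"]).as_matrix().round(3))
c=viewer.get_calibration("wrist");print(c); Rm=cv2.Rodrigues(np.array(c["rvec"]))[0];print(-Rm.T@np.array(c["tvec"]).ravel(),Rm)
T=R.from_quat(s["ee_rot"]).as_matrix().T@(np.array([573,164,230])-s["position"]);print(T)
```

```text
scene tab 41 [572.49665799 164.31361929  64.20737946] [ 3.54947005 11.0995727 ] 1.4171517963887683
 top 22 [572.44163162 166.10171811  68.67762046] [ 3.32699885 11.03419316] 1.5072914582811963
 beak 13 [576.46834938 202.37701878  35.38095921] 1.4771106303545913
 flange 26 [660.83823681 176.14251485 146.56487299] 2.7176455449842853
side tab 76 [572.62369388 166.15785877  64.42630783] [ 3.40356208 11.2841719 ] 1.4173309937654879
 top 47 [573.19643556 164.39369761  68.62905153] [ 3.26935327 10.59125358] 1.45275556527373
 beak 25 [576.91019573 200.8637736   35.9952421 ] 1.4612590020519154
 flange 33 [662.14673015 174.19825185 147.39045537] 1.4997721288728123
[[-0.92  -0.393 -0.001]
 [-0.393  0.92   0.002]
 [ 0.     0.002 -1.   ]]
{'K': array([[297.31863964,   0.        , 253.70975968],
       [  0.        , 297.31863964, 190.68635594],
       [  0.        ,   0.        ,   1.        ]]), 'rvec': array([-1.61729595, -2.44661143, -0.41035086]), 'tvec': array([623.37321424, -42.09696362, 380.57346941])}
[ 167.60222952 -607.0405335   372.30869926] [[-0.39213667  0.91990465  0.00206596]
 [ 0.87023963  0.37023564  0.32497469]
 [ 0.29818083  0.12923237 -0.94572046]]
[-591.24661416  550.24004409    1.34639803]
```

Request:
shift_gripper:
  motion:
    - [[-120,110,0],[0,0,-0.3]]
    - [[-240,220,0],[0,0,-0.5]]
    - [[-590,550,0],[0,0,-1.06]]
    - [[-590,550,0],[0,0,-1.06]]
    - [[-590,550,0],[0,0,-1.06]]
    - [[-590,550,0],[0,0,-1.06]]
    - [[-590,550,0],[0,0,-1.06]]
    - [[-590,550,0],[0,0,-1.06]]
    - [[-590,550,0],[0,0,-1.06]]
    - [[-590,550,0],[0,0,-1.06]]
  finger_gap: 34

```text
clock: 1.1
position: [448.4, -115.6, 231.3]
ee_rot: [-0.668, 0.744, 0.0, 0.0]
contact_force: [1.5, -0.4, 1.2]
gripper_width: 33.6
grasp_force: 0.0
```

Run:
```python
from h import *
s=arm.read_state();M=R.from_quat(s["ee_rot"]).as_matrix();print(M.round(3),s["joints"].round(2));print(M.T@(np.array([573,164.5,230])-s["position"]))
```

```text
[[-0.107 -0.994  0.   ]
 [-0.994  0.107  0.   ]
 [-0.    -0.    -1.   ]] [ 0.1   0.11 -0.37 -0.   -1.09 -0.21]
[-291.76588615  -94.04697599    1.34095304]
```

Request:
shift_gripper:
  motion:
    - [[-292,-94,0],[0,0,0]]
    - [[-292,-94,0],[0,0,0]]
    - [[-292,-94,0],[0,0,0]]
    - [[-292,-94,0],[0,0,0]]
    - [[-292,-94,0],[0,0,0]]
    - [[-292,-94,0],[0,0,0]]
    - [[-292,-94,0],[0,0,0]]
    - [[-292,-94,0],[0,0,0]]
    - [[-292,-94,0],[0,0,0]]

```text
clock: 2.0
position: [572.2, 161.8, 230.8]
ee_rot: [-0.668, 0.744, 0.0, -0.001]
contact_force: [-0.1, -0.2, 1.1]
gripper_width: 33.8
grasp_force: 0.0
```

Add to h.py:
```python
def wray(c,u,v):
    K=c["K"];x=(u-K[0][2])/K[0][0];y=(v-K[1][2])/K[1][1];t=np.hypot(x,y)+1e-12
    r=np.stack([np.sin(t)*x/t,np.sin(t)*y/t,np.cos(t)],-1)
    Rm=cv2.Rodrigues(np.array(c["rvec"],float))[0];return -Rm.T@np.array(c["tvec"]).ravel(), r@Rm, r[...,2]
def wcloud(d,c):
    v,u=np.mgrid[:384,:512];o,r,rz=wray(c,u.astype(float),v.astype(float));return o+r*(d/rz)[...,None]
```

Run:
```python
from h import *
s=arm.read_state();im,d,c=grab("wrist");P=wcloud(d,c);np.savez("w1.npz",im=im,d=d,P=P);cv2.imwrite("pics/w1.png",cv2.resize(im,(800,600)))
print(s["position"],s["joints"].round(2))
H=np.array([573,164.5]);r=np.hypot(*np.moveaxis(P[...,:2]-H,-1,0))
t=(d>0)&(r<25)&(P[...,2]>63)&(P[...,2]<75);q=P[t];w,v=np.linalg.eigh(np.cov(q[:,:2].T));print(len(q),q.mean(0),np.sqrt(w),np.arctan2(v[1,1],v[0,1]),cv2.minAreaRect(q[:,:2].astype(np.float32)))
s=(d>0)&(abs(P[...,2]-18)<3)&(r<140);q=P[s];print(cv2.minAreaRect(q[:,:2].astype(np.float32)),len(q))
```

```text
[572.19272765 161.77038112 230.79070422] [ 0.55  0.33 -0.07 -0.   -1.17 -0.65]
285 [570.07159133 163.90672331  68.12404874] [ 2.76333092 10.19844019] 1.464220441110862 ((570.1559448242188, 164.44131469726562), (33.85450744628906, 8.654934883117676), 84.00535583496094)
((602.350341796875, 167.8358612060547), (159.79901123046875, 85.65126037597656), 6.256014347076416) 6356
```

View pics/w1.png

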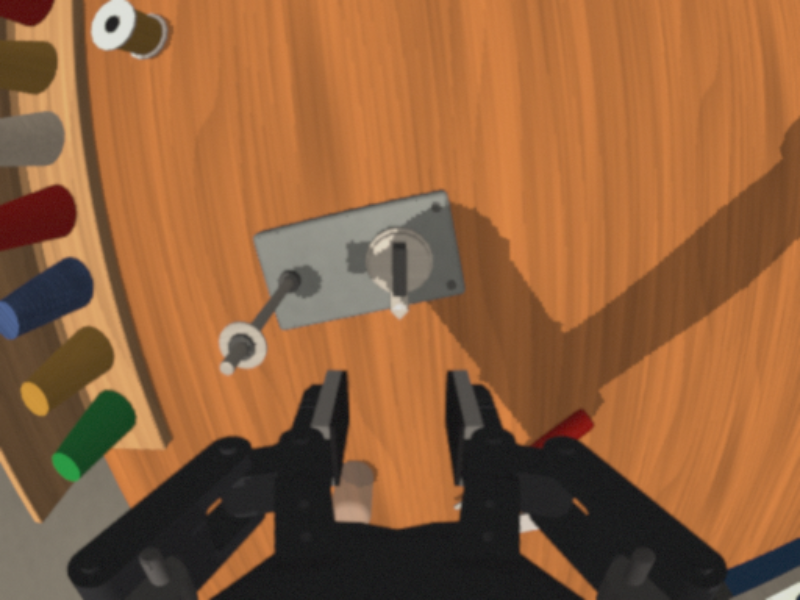

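The wrist view shows the slab at (360,260) and the tab at (400,268), running vertically with the beak down at (400,308), about 1.355 rad from the post. The fingers already straddle the tab direction. Lowering.

Request:
shift_gripper:
  motion:
    - [[0,0,50],[0,0,0]]
    - [[0,0,100],[0,0,0]]
    - [[0,0,130],[0,0,0]]
    - [[0,0,130],[0,0,0]]
    - [[0,0,130],[0,0,0]]

```text
clock: 2.55
position: [573.5, 161.7, 102.6]
ee_rot: [-0.668, 0.744, -0.001, 0.0]
contact_force: [1.2, 0.5, 0.7]
gripper_width: 34.1
grasp_force: 0.0
```

Run:
```python
from h import *
s=arm.read_state();M=R.from_quat(s["ee_rot"]).as_matrix();print(s["position"],M.T@(np.array([571,164.4,48.5])-s["position"]),s["contact_force"])
```

```text
[573.51904871 161.6917277  102.55819701] [-2.42728969  2.86474744 54.05432911] [1.21794315 0.48338528 0.7328392 ]
```

Request:
shift_gripper:
  motion:
    - [[-2.5,2.5,20],[0,0,0]]
    - [[-2.5,2.5,40],[0,0,0]]
    - [[-2.5,2.5,53],[0,0,0]]
    - [[-2.5,2.5,53],[0,0,0]]
    - [[-2.5,2.5,53],[0,0,0]]

```text
clock: 3.05
position: [571.8, 165.7, 49.9]
ee_rot: [-0.668, 0.744, -0.0, 0.001]
contact_force: [-0.6, 0.7, 0.3]
gripper_width: 34.1
grasp_force: 0.0
```

Request:
shift_gripper:
  motion:
    - [[0,0,0],[0,0,0]]
    - [[0,0,0],[0,0,0]]
    - [[0,0,0],[0,0,0]]
    - [[0,0,0],[0,0,0]]
    - [[0,0,0],[0,0,0]]
    - [[0,0,0],[0,0,0]]
  finger_gap: 0

```text
clock: 3.65
position: [570.9, 165.8, 49.8]
ee_rot: [-0.668, 0.744, -0.0, 0.001]
contact_force: [-3.4, 0.2, 4.9]
gripper_width: 8.4
grasp_force: 59.6
```

Run:
```python
from h import *
for i in range(3):
    s=arm.read_state();M=R.from_quat(s["ee_rot"]).as_matrix();print(s["position"],M.T@s["contact_force"],s["wrist_torque"],s["joints"].round(3))
```

```text
[570.92963647 165.80593917  49.80840471] [ 0.13500846  3.43853607 -4.87682442] [0.22227994 0.84240805 0.00513796] [ 0.555  0.518 -0.286  0.    -0.765 -0.661]
[570.92963647 165.80593917  49.80840471] [ 0.13500846  3.43853607 -4.87682442] [0.22227994 0.84240805 0.00513796] [ 0.555  0.518 -0.286  0.    -0.765 -0.661]
[570.92963647 165.80593917  49.80840471] [ 0.13500846  3.43853607 -4.87682442] [0.22227994 0.84240805 0.00513796] [ 0.555  0.518 -0.286  0.    -0.765 -0.661]
```

Request:
shift_gripper:
  motion:
    - [[0,0,0],[0,0,0.13]]
    - [[0,0,0],[0,0,0.27]]
    - [[0,0,0],[0,0,0.41]]
    - [[0,0,0],[0,0,0.55]]
    - [[0,0,0],[0,0,0.69]]
    - [[0,0,0],[0,0,0.83]]
    - [[0,0,0],[0,0,0.97]]
    - [[0,0,0],[0,0,1.11]]
    - [[0,0,0],[0,0,1.24]]
    - [[0,0,0],[0,0,1.355]]

```text
clock: 4.65
position: [572.0, 164.8, 49.8]
ee_rot: [-0.052, 0.999, -0.0, 0.001]
contact_force: [1.5, -3.9, 4.0]
gripper_width: 8.7
grasp_force: 59.3
```

Request:
shift_gripper:
  motion:
    - [[0,0,0],[0,0,0]]
    - [[0,0,0],[0,0,0]]
    - [[0,0,0],[0,0,0]]

```text
clock: 4.95
position: [572.0, 164.8, 49.8]
ee_rot: [-0.056, 0.998, -0.0, 0.001]
contact_force: [1.4, -5.2, 6.4]
gripper_width: 8.4
grasp_force: 59.6
```

Run:
```python
from h import *
s=arm.read_state();M=R.from_quat(s["ee_rot"]).as_matrix();print(M.T@s["contact_force"],s["wrist_torque"],"tab angle",np.arctan2(-M[1,0],-M[0,0]))
im,d,c=grab("wrist");P=wcloud(d,c);H=np.array([570.5,164.5]);r=np.hypot(*np.moveaxis(P[...,:2]-H,-1,0))
q=P[(d>0)&(r>29)&(r<50)&(P[...,2]>27)&(P[...,2]<39)];print("beak",len(q),q.mean(0) if len(q) else 0)
q=P[(d>0)&(abs(P[...,2]-18)<3)&(r<140)];print(cv2.minAreaRect(q[:,:2].astype(np.float32)))
cv2.imwrite("pics/w2.png",im)
```

```text
[-0.81951095 -5.32885393 -6.37001972] [-1.45026507 -0.4082644  -0.00937435] tab angle 0.11199604783482398
beak 24 [613.07160759 169.66213189  36.55601311]
((597.9620361328125, 167.84182739257812), (151.17428588867188, 85.22270965576172), 6.196303844451904)
```

Request:
shift_gripper:
  motion:
    - [[0,0,0],[0,0,0]]
    - [[0,0,0],[0,0,0]]
    - [[0,0,0],[0,0,0]]
    - [[0,0,-15],[0,0,0]]
    - [[0,0,-60],[0,0,0]]
    - [[0,0,-110],[0,0,0]]
    - [[0,0,-160],[0,0,0]]
    - [[0,0,-180],[0,0,0]]
    - [[0,0,-180],[0,0,0]]
    - [[0,0,-180],[0,0,0]]
  finger_gap: 34

```text
clock: 6.0
position: [570.2, 165.6, 227.9]
ee_rot: [-0.055, 0.999, 0.0, -0.0]
contact_force: [-0.6, -0.3, 0.0]
gripper_width: 33.8
grasp_force: 0.0
```

Run:
```python
from h import *
s=arm.read_state();im,d,c=grab("wrist");P=wcloud(d,c);np.savez("w3.npz",im=im,d=d,P=P);cv2.imwrite("pics/w3.png",cv2.resize(im,(800,600)))
H=np.array([570.5,164.5]);r=np.hypot(*np.moveaxis(P[...,:2]-H,-1,0))
q=P[(d>0)&(abs(P[...,2]-18)<3)&(r<140)];rc=cv2.minAreaRect(q[:,:2].astype(np.float32));print(rc,s["position"],s["joints"].round(2))
q=P[(d>0)&(r<25)&(P[...,2]>63)&(P[...,2]<75)];print("tab",q.mean(0),cv2.minAreaRect(q[:,:2].astype(np.float32)))
w,v=np.linalg.eigh(np.cov(q[:,:2].T));print(np.arctan2(v[1,1],v[0,1]))
H=q.mean(0)[:2];r=np.hypot(*np.moveaxis(P[...,:2]-H,-1,0))
q=P[(d>0)&(r>31)&(r<50)&(P[...,2]>27)&(P[...,2]<39)];print("beak",len(q),q.mean(0),np.arctan2(*(q.mean(0)[:2]-H)[::-1]))
q=P[(d>0)&(r>65)&(r<130)&(P[...,2]>100)&(P[...,2]<200)];print("post",len(q),q.mean(0)); print(np.histogram(q[:,2],bins=np.arange(100,180,2)))
M=R.from_quat(s["ee_rot"]).as_matrix();print(M.T@(np.array([500,-316,230])-s["position"]))
```

```text
((602.1717529296875, 168.2515411376953), (160.1934356689453, 85.97523498535156), 5.980877876281738) [570.16029604 165.64491113 227.93725753] [ 0.55  0.33 -0.08 -0.   -1.16 -2.02]
tab [568.87997828 164.8198682   68.21363584] ((569.4368896484375, 164.91390991210938), (34.231082916259766, 9.649441719055176), 6.054305553436279)
-3.0339057812626873
beak 118 [605.72526339 168.70635949  36.28744853] 0.10509275831480004
post 789 [656.26200928 174.27359376 146.75899245]
(array([  7,   8,   8,   6,   9,   6,   7,   7,  10,  10,  11,   9,  10,
        11,   7,   1,   0,   0,   0,   0,   0,   0,  66, 288,  35,  87,
        14,  12,  15,  14,   7,  15,  12,  13,  12,  14,  22,  36,   0]), array([100, 102, 104, 106, 108, 110, 112, 114, 116, 118, 120, 122, 124,
       126, 128, 130, 132, 134, 136, 138, 140, 142, 144, 146, 148, 150,
       152, 154, 156, 158, 160, 162, 164, 166, 168, 170, 172, 174, 176,
       178]))
[ 122.23326072 -471.12851801   -2.34349257]
```

View pics/w3.png

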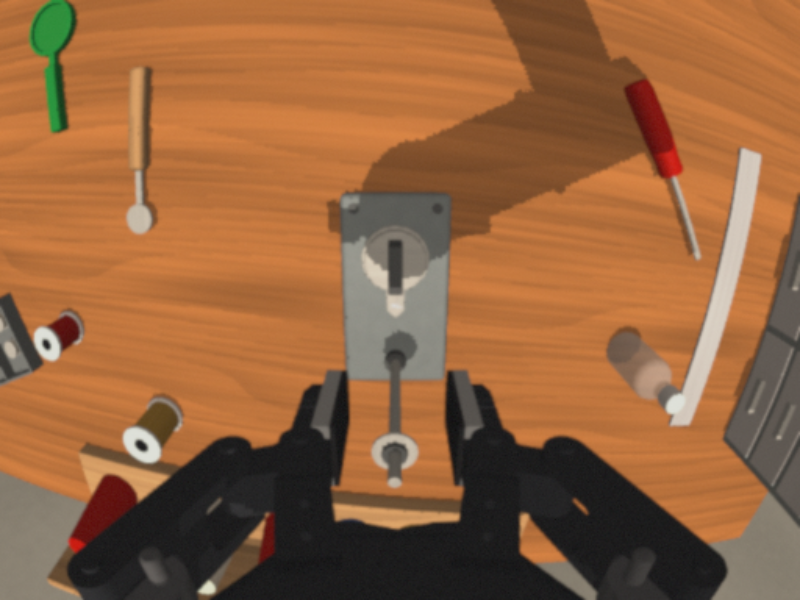

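The wrist view shows the beak at (395,305) in line with the post at (395,355), and the numbers agree within 0.003 rad. The flange is at (395,452). On to the loupe.

Request:
shift_gripper:
  motion:
    - [[122,-471,0],[0,0,0.442]]
    - [[122,-471,0],[0,0,0.442]]
    - [[122,-471,0],[0,0,0.442]]
    - [[122,-471,0],[0,0,0.442]]
    - [[122,-471,0],[0,0,0.442]]
    - [[122,-471,0],[0,0,0.442]]
    - [[122,-471,0],[0,0,0.442]]
    - [[122,-471,0],[0,0,0.442]]
    - [[122,-471,0],[0,0,0.442]]
    - [[122,-471,0],[0,0,0.442]]
  finger_gap: 44

```text
clock: 7.05
position: [498.9, -318.3, 225.9]
ee_rot: [0.167, 0.986, 0.0, -0.002]
contact_force: [0.4, 0.1, 0.4]
gripper_width: 43.9
grasp_force: 0.0
```

Request:
shift_gripper:
  motion:
    - [[0,0,0],[0,0,0]]
    - [[0,0,0],[0,0,0]]
    - [[0,0,0],[0,0,0]]

```text
clock: 7.35
position: [500.3, -315.2, 227.1]
ee_rot: [0.165, 0.986, 0.0, -0.001]
contact_force: [-0.5, 0.1, 0.6]
gripper_width: 43.9
grasp_force: 0.0
```

Create m.py:
```python
from h import *
s=arm.read_state();im,d,c=grab("wrist");P=wcloud(d,c);g=im.astype(int)
M=R.from_quat(s["ee_rot"]).as_matrix();print(s["position"],s["joints"].round(2))
near=(d>0)&(np.hypot(P[...,0]-520,P[...,1]+322)<90)&(P[...,2]<40)
k=near&(P[...,2]>9)&(g.sum(-1)<170);q=P[k];rc=cv2.minAreaRect(q[:,:2].astype(np.float32));print("handle",len(q),q.mean(0),rc)
l=near&(P[...,2]>5)&(np.ptp(g,axis=-1)<60)&(g.sum(-1)>200);q=P[l];e=cv2.minEnclosingCircle(q[:,:2].astype(np.float32));print("lens",len(q),q.mean(0),e)
h=np.array(rc[0]);L=np.array(e[0]);u=(L-h)/np.linalg.norm(L-h);o=h+3*u;print("ang",np.arctan2(u[1],u[0]),"dist",np.linalg.norm(L-h),"origin",o)
print("tool shift",M.T@(np.r_[o,3]-s["position"]),"heading err",np.arctan2(u[1],u[0])-np.arctan2(-M[1,0],-M[0,0]))
print("table z",np.median(P[near&(g[...,2]>2*g[...,0])&(g[...,2]>120)][:,2]))
w=np.load("w3.npz");Q=w["P"];z=w["d"];r=np.hypot(Q[...,0]-656.5,Q[...,1]-174.3)
for a,b in((9.5,13),(5,7.5)):
    q=Q[(z>0)&(r>a)&(r<b)&(Q[...,2]>140)&(Q[...,2]<156)];print("flange",a,len(q),np.median(q[:,2]),np.percentile(q[:,2],[20,80]))
r=np.hypot(Q[...,0]-569.4,Q[...,1]-164.9);q=Q[(z>0)&(r>19)&(r<22)&(abs(Q[...,2]-44)<6)];print("disc top(44)",np.median(q[:,2]))
cv2.imwrite("pics/w4.png",cv2.resize(im,(800,600)))
```

```bash
python3 m.py
```

```text
[ 500.29901837 -315.18344416  227.0631075 ] [-0.29  0.33 -0.08 -0.   -1.16 -1.61]
handle 519 [ 493.07348367 -315.9590573    13.26104177] ((494.88067626953125, -316.6374206542969), (12.315338134765625, 63.07796096801758), 70.99940490722656)
lens 1330 [ 562.6667742  -340.13624377    7.21774608] ((548.6657104492188, -334.2951354980469), 45.90507507324219)
ang -0.3172152138907008 dist 56.6094055366539 origin [ 497.73099948 -317.57318643]
tool shift [  1.10058262  -3.14894226 224.06573725] heading err 0.015143900254574405
table z -0.6138371742506479
flange 9.5 169 146.59054351119119 [145.92266597 147.09711886]
flange 5 108 148.52222640841788 [146.96172968 150.48760051]
disc top(44) 43.247902625179336
```

View pics/w4.png

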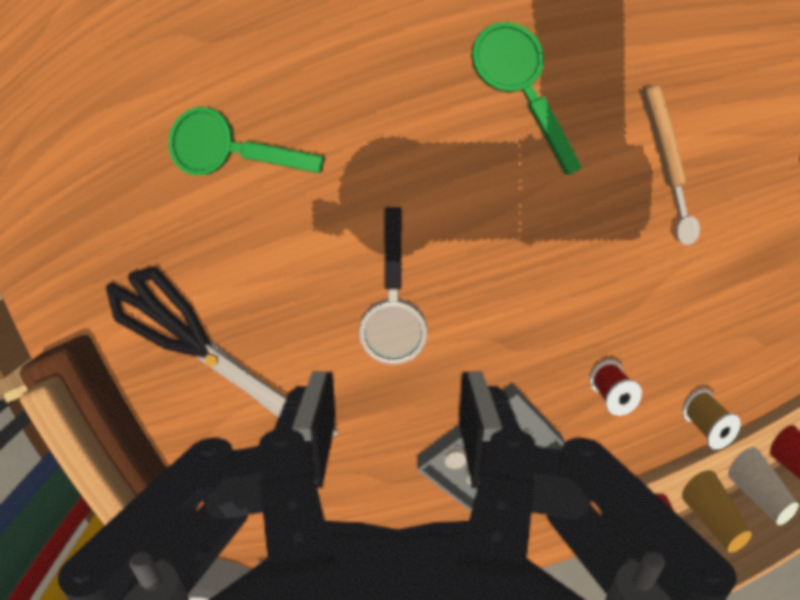

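The wrist view shows the loupe handle at (393,250) with its lens at (393,332), aligned with the tool and clear of its neighbours. Descending to grip.

Request:
shift_gripper:
  motion:
    - [[0,-2.5,50],[0,0,0]]
    - [[0,-2.5,100],[0,0,0]]
    - [[0,-2.5,150],[0,0,0]]
    - [[0,-2.5,195],[0,0,0]]
    - [[0,-2.5,210],[0,0,0]]
    - [[0,-2.5,218],[0,0,0]]
    - [[0,-2.5,223.5],[0,0,0]]
    - [[0,-2.5,223.5],[0,0,0]]
    - [[0,-2.5,223.5],[0,0,0]]

```text
clock: 8.3
position: [500.8, -318.5, 6.2]
ee_rot: [0.165, 0.986, -0.0, 0.001]
contact_force: [0.2, 0.2, -0.3]
gripper_width: 44.0
grasp_force: 0.0
```

Request:
shift_gripper:
  motion:
    - [[0,0,0],[0,0,0]]
    - [[0,0,0],[0,0,0]]
    - [[0,0,0],[0,0,0]]
    - [[0,0,0],[0,0,0]]
    - [[0,0,0],[0,0,0]]
  finger_gap: 0

```text
clock: 8.8
position: [500.3, -318.6, 6.0]
ee_rot: [0.166, 0.986, -0.0, 0.001]
contact_force: [-0.5, 0.8, 6.0]
gripper_width: 11.7
grasp_force: 61.1
```

Request:
shift_gripper:
  motion:
    - [[0,0,-15],[0,0,0]]
    - [[0,0,-60],[0,0,0]]
    - [[0,0,-110],[0,0,0]]
    - [[0,0,-160],[0,0,0]]
    - [[0,0,-210],[0,0,0]]
    - [[0,0,-225],[0,0,0]]
    - [[0,0,-225],[0,0,0]]
    - [[0,0,-225],[0,0,0]]

```text
clock: 9.6
position: [498.8, -317.8, 228.3]
ee_rot: [0.166, 0.986, 0.001, -0.001]
contact_force: [-0.3, -0.5, -1.3]
gripper_width: 11.7
grasp_force: 60.3
```

Run:
```python
from h import *
s=arm.read_state();im,d,c=grab("wrist");M=R.from_quat(s["ee_rot"]).as_matrix()
h=np.arctan2(-M[1,0],-M[0,0]);print(s["position"],h,s["contact_force"],s["gripper_width"])
t=np.array([569.5-70*np.cos(.105),164.6-70*np.sin(.105),s["position"][2]]);print(t,M.T@(t-s["position"]),.105-h)
cv2.imwrite("pics/w5.png",cv2.resize(im,(800,600)));np.savez("w5.npz",im=im,d=d,T=(wcloud(d,c)-s["position"])@M)
T=np.load("w5.npz")["T"];g=im.astype(int);k=(d>0)&(T[...,0]<-25)&(T[...,0]>-115)&(abs(T[...,1])<45)&(abs(T[...,2])<40)
q=T[k];print(k.sum(),np.median(q,0),cv2.minEnclosingCircle(q[q[:,0]<-45][:,:2].astype(np.float32)))
A=np.c_[q[:,:2],np.ones(len(q))];print(np.linalg.lstsq(A,q[:,2],rcond=None)[0])
```

```text
[ 498.83995964 -317.8492431   228.30534437] -0.33380534996108957 [-0.27489504 -0.49234132 -1.27004173] 11.727872387023547
[499.88552061 157.26349818 228.30534437] [154.67798022 449.22956706   0.85360391] 0.43880534996108955
1254 [-5.08462326e+01  1.51131796e-01 -2.29858730e-04] ((-56.57175064086914, -0.20356208086013794), 15.218829154968262)
[-1.28995280e-01  3.28982310e-03 -7.19619761e+00]
```

View pics/w5.png

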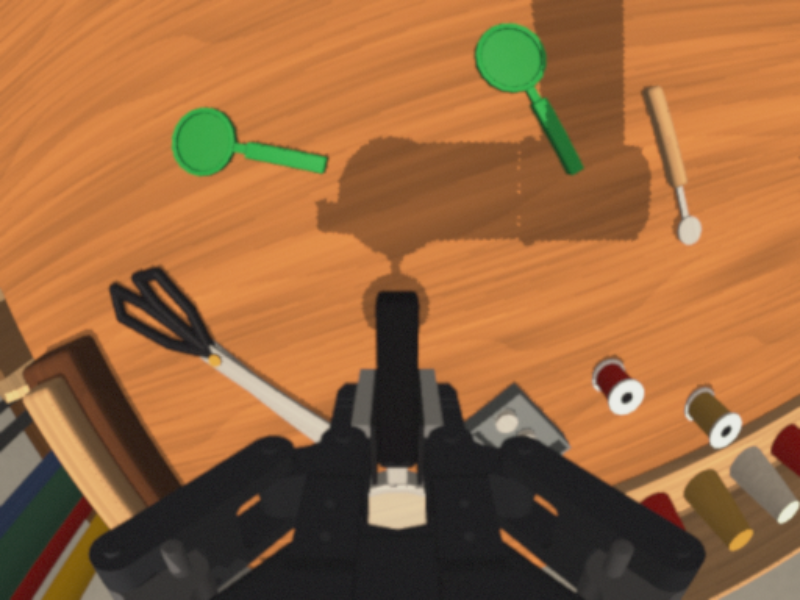

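The loupe is held (handle (397,340), lens (397,500) partly hidden by the gripper). Carrying it to above the hook, well over the post.

Request:
shift_gripper:
  motion:
    - [[155,449,0],[0,0,-0.439]]
    - [[155,449,0],[0,0,-0.439]]
    - [[155,449,0],[0,0,-0.439]]
    - [[155,449,0],[0,0,-0.439]]
    - [[155,449,0],[0,0,-0.439]]
    - [[155,449,0],[0,0,-0.439]]
    - [[155,449,0],[0,0,-0.439]]
    - [[155,449,0],[0,0,-0.439]]
    - [[155,449,0],[0,0,-0.439]]
    - [[155,449,0],[0,0,-0.439]]

```text
clock: 10.65
position: [499.0, 159.5, 227.2]
ee_rot: [-0.054, 0.999, -0.001, -0.002]
contact_force: [-0.3, -0.8, 0.1]
gripper_width: 11.5
grasp_force: 60.3
```

Request:
shift_gripper:
  motion:
    - [[0,0,20],[0,0,0]]
    - [[0,0,40],[0,0,0]]
    - [[0,0,60],[0,0,0]]
    - [[0,0,70],[0,0,0]]
    - [[0,0,70],[0,0,0]]
    - [[0,0,70],[0,0,0]]
    - [[0,0,70],[0,0,0]]

```text
clock: 11.35
position: [500.7, 156.8, 160.6]
ee_rot: [-0.053, 0.999, 0.0, 0.001]
contact_force: [-0.6, -0.7, -1.9]
gripper_width: 12.1
grasp_force: 60.3
```

Create n.py:
```python
import sys
from h import *
tag=sys.argv[1]
s=arm.read_state();M=R.from_quat(s["ee_rot"]).as_matrix();print(s["position"],"heading",np.arctan2(-M[1,0],-M[0,0]),s["gripper_width"])
ims=[]
for n in("scene","side"):
    im,d,c=grab(n);P=cloud(d,c);g=im.astype(int);np.savez(f"{n}{tag}.npz",im=im,d=d,P=P)
    z0=s["position"][2]
    k=(d>0)&(np.hypot(P[...,0]-570,P[...,1]-165)<45)&(abs(P[...,2]-z0)<25)&(g.sum(-1)>230)
    k=cv2.morphologyEx(k.astype(np.uint8),cv2.MORPH_CLOSE,np.ones((3,3)))
    nn,lb,st,ce=cv2.connectedComponentsWithStats(k);i=1+np.argmax(st[1:,4]);m=(lb==i)&(d>0);q=P[m]
    A=np.c_[q[:,:2]-q[:,:2].mean(0),np.ones(len(q))];f=np.linalg.lstsq(A,q[:,2],rcond=None)[0]
    print(n,m.sum(),q.mean(0),"min",q.min(0),"max",q.max(0),"slope",f.round(3),cv2.minEnclosingCircle(q[:,:2].astype(np.float32)))
    x,y=np.array(np.nonzero(m))[::-1].mean(1).astype(int);cr=im[max(0,y-50):y+70,max(0,x-60):x+100];ims.append(cv2.resize(cr,(400,300),interpolation=cv2.INTER_CUBIC))
cv2.imwrite(f"pics/f{tag}.png",np.hstack(ims))
```

```bash
python3 n.py 6
```

```text
[500.74334774 156.77412093 160.59811189] heading 0.10579392848672968 12.120445199896615
scene 216 [571.29560778 162.30060457 160.43607594] min [530.53835906 131.702612   149.77560728] max [602.96874769 192.12235289 168.00593697] slope [-5.00000e-03  9.00000e-03  1.60436e+02] ((566.7535400390625, 162.03736877441406), 36.25520706176758)
side 340 [568.33432335 167.02970391 162.15587444] min [532.2652587  136.3485972  155.78270194] max [598.4059144  195.21731508 167.29227553] slope [ 1.20000e-02 -1.70000e-02  1.62156e+02] ((565.4872436523438, 164.46226501464844), 33.22266387939453)
```

View pics/f6.png

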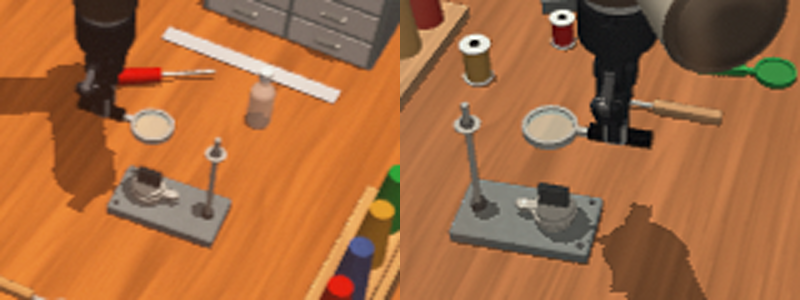

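Scene (left): the lens at (152,126) is over the hook, held level, with the post at (213,160). Side (right): the lens is at (550,127) and nothing is touching. Next, rim and flange heights and centring, measured in the same cameras.

Create q.py:
```python
import sys
from h import *
from scipy.optimize import least_squares
tag=sys.argv[1];off=float(sys.argv[2])
for n in("scene","side"):
    z=np.load(f"{n}{tag}.npz");P=z["P"];d=z["d"];g=z["im"].astype(int)
    c=viewer.get_calibration(n);K=np.array(c["K"]);Rm=cv2.Rodrigues(np.array(c["rvec"]))[0];o=-Rm.T@np.array(c["tvec"]).ravel()
    # outline of the lens in depth, cast onto the plane of the rim top (visible silhouette), then circle fit
    v,u=np.mgrid[:384,:512];ray=np.stack([(u-K[0,2])/K[0,0],(v-K[1,2])/K[1,1],np.ones(u.shape)],-1)@Rm
    def onz(h): return o+ray*((h-o[2])/ray[...,2])[...,None]
    k=(d>0)&(np.hypot(P[...,0]-570,P[...,1]-165)<45)&(abs(P[...,2]-off)<14)&(g.sum(-1)>230)
    k=cv2.morphologyEx(k.astype(np.uint8),cv2.MORPH_OPEN,np.ones((3,3)))
    ct=max(cv2.findContours(k,cv2.RETR_EXTERNAL,cv2.CHAIN_APPROX_NONE)[0],key=cv2.contourArea)[:,0]
    B=onz(off)[ct[:,1],ct[:,0],:2]
    f=least_squares(lambda p:np.hypot(*(B-p[:2]).T)-p[2],[570,165,29],loss="soft_l1");C=f.x[:2]
    r=np.hypot(*np.moveaxis(P[...,:2]-C,-1,0));rim=(d>0)&(abs(P[...,2]-off)<16)&(g.sum(-1)>230)
    a=rim&(r>25)&(r<30);b=rim&(r<22)
    S=P[(d>0)&(abs(P[...,2]-18)<4)&(np.hypot(P[...,0]-605,P[...,1]-168)<97)&(np.ptp(g,axis=-1)<60)]
    w=np.load(f"{n}0.npz")["P"];w0=np.load(f"{n}0.npz")["d"];Po=P[(d>0)&(np.hypot(P[...,0]-661.5,P[...,1]-174.6)<20)&(P[...,2]>100)]
    pc=np.median(Po[:,:2],0);rr=np.hypot(*(Po[:,:2]-pc).T)
    F=Po[(rr>8.5)&(rr<15)]
    top=P[(d>0)&(np.hypot(P[...,0]-pc[0],P[...,1]-pc[1])<8)&(P[...,2]>160)]
    hook=pc-90*np.array([np.cos(.106),np.sin(.106)])
    print(n,"lens",f.x,"rim z",np.median(P[a][:,2]),a.sum(),"pct80",np.percentile(P[a][:,2],80),"glass z",np.median(P[b][:,2]),b.sum(),"| post",pc,"hook via post",hook,"flange z",np.median(F[:,2]),len(F),"p80",np.percentile(F[:,2],80),"post top",top[:,2].max() if len(top) else 0)
    print("   lens-hook",C-hook)
```

```bash
python3 q.py 6 161
```

```text
scene lens [572.74639148 161.17288489  29.65408333] rim z 160.89242375593386 62 pct80 163.31229785516874 glass z 160.00115121459555 97 | post [663.97035295 172.07899833] hook via post [574.4754997  162.55685354] flange z 146.19915466214474 22 p80 147.95831860024603 post top 176.32479640856783
   lens-hook [-1.72910822 -1.38396865]
side lens [569.23759125 165.12688896  30.82945494] rim z 163.6698223101295 131 pct80 165.07027463239208 glass z 161.7007209301098 153 | post [658.50128895 177.3279671 ] hook via post [569.0064357 167.8058223] flange z 148.01451071052406 30 p80 149.18747159283265 post top 176.28406642624424
   lens-hook [ 0.23115554 -2.67893334]
```

Request:
shift_gripper:
  motion:
    - [[-1,1,7],[0,0,0]]
    - [[-1,1,13.5],[0,0,0]]
    - [[-1,1,13.5],[0,0,0]]
    - [[-1,1,13.5],[0,0,0]]
    - [[-1,1,13.5],[0,0,0]]
    - [[-1,1,13.5],[0,0,0]]

```text
clock: 12.05
position: [501.2, 157.8, 146.5]
ee_rot: [-0.053, 0.999, 0.0, 0.0]
contact_force: [-0.1, -0.1, -1.3]
gripper_width: 12.1
grasp_force: 60.3
```

```bash
python3 n.py 7; python3 q.py 7 147
```

Run:
```python
from h import *
p=[]
for i in range(8):
    viewer.get_image("wrist");p.append(arm.read_state()["position"])
print(np.mean(p,0),np.std(p,0))
```

```text
[501.15451897 157.76618827 146.49294213] heading 0.10588526153520324 12.050814986494583
scene 217 [571.11094634 164.12093649 145.41826763] min [4.76041445e+02 1.35630247e+02 4.41521946e-01] max [602.89582103 274.10691276 153.84227267] slope [ 1.42000e-01 -2.16000e-01  1.45418e+02] ((534.3868408203125, 208.5487060546875), 87.76151275634766)
side 333 [568.78615156 167.85372608 147.82764711] min [532.32382616 137.10168458 141.45225089] max [600.30446575 196.06798288 153.55678661] slope [ 8.00000e-03 -2.00000e-02  1.47828e+02] ((566.3141479492188, 166.19268798828125), 34.00859069824219)
scene lens [572.40817928 163.77703172  29.2889246 ] rim z 146.64005288372869 65 pct80 149.8617754939442 glass z 145.5374224965307 93 | post [664.50518097 171.7155258 ] hook via post [575.01032771 162.193381  ] flange z 146.38133454818274 23 p80 147.70079625585402 post top 176.48714680155442
   lens-hook [-2.60214844  1.58365072]
side lens [569.52622456 166.38792278  30.53385962] rim z 149.16687552592458 122 pct80 150.58634317524877 glass z 147.1091028555859 151 | post [658.94862166 177.72960692] hook via post [569.45376841 168.20746213] flange z 147.74580840590178 32 p80 148.80377028085087 post top 175.52730954342582
   lens-hook [ 0.07245615 -1.81953934]
[501.05209226 157.69476341 146.38938946] [0.0218201  0.02126153 0.0413065 ]
```

View pics/f7.png

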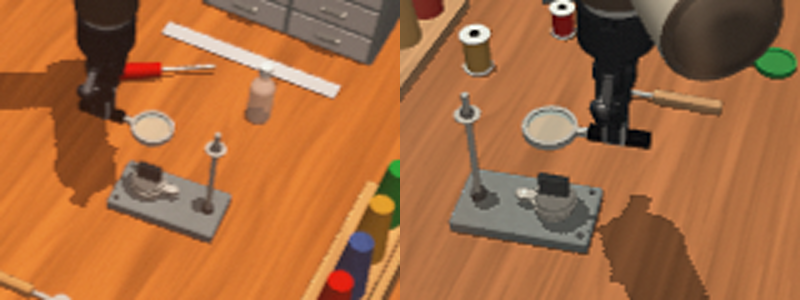

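Both views show the lens level at flange height, over the hook and clear of the post. A small trim of +1.5 mm toward the post and +0.7 mm up, then a steadiness check and hand-in.

Request:
shift_gripper:
  motion:
    - [[-1.5,-0.3,-0.7],[0,0,0]]
    - [[-1.5,-0.3,-0.7],[0,0,0]]
    - [[-1.5,-0.3,-0.7],[0,0,0]]
    - [[-1.5,-0.3,-0.7],[0,0,0]]
    - [[-1.5,-0.3,-0.7],[0,0,0]]

```text
clock: 13.05
position: [502.5, 157.5, 147.0]
ee_rot: [-0.053, 0.999, 0.0, -0.0]
contact_force: [-1.0, -0.4, -1.3]
gripper_width: 11.8
grasp_force: 60.3
```

Run:
```python
from h import *
print(np.abs(arm.read_state()["joint_vel"]).max()); print(arm.job_done())
```

```text
0.0015503103627059623
the job is handed in; nothing more can be done
None
```

I handed the job in at about 13 s, with no verdict returned: the beak points at the post within about 0.003 rad, and the loupe is held level and steady over the hook, its lens about 1–2 mm from centre and about 1 mm from flange height by my measurements.

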